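# Scan the gift box label

## Task

Lift the hand scanner out of its charging dock by its head, set it window-down and squarely on the sloped stand with the handle over the stand's high side, and let go. Take it up again by the handle, keep off the head, and hold the window squarely over the middle of the label on the gift box, about 9 cm away, still for a good second; then set it back on the stand the same way and let go. Never drop it, do not touch the gift box, and leave the tape roll, the phone and the mug where they are.

Things in the scene. Friction and masses are not known exactly. Their poses are not given: they have to be found in the camera images.
- scanner: Blue pistol-type hand scanner, 0.23 kg, mostly in the head (centre of mass near x 20, z 45 mm). Origin: centre of the red window in the head's flat underside; z points up through the head, it looks along -z. Handle along +x: a bar 28 mm wide (y), z 46 to 72 mm, ends at x 151 mm, free to grip from x 45 mm on. It starts upright in the dock, window on the table.
- scanner_head: The scanner's head; origin and axes as scanner. Upper part 54 (x) x 46 (y) mm, z 20 to 80 mm; black rubber nose 60 x 52 mm, z 0 to 20 mm. Held for the first lift; no finger may touch it while scanning.
- window (a point): Centre of the red scan window, same point and axes as scanner: the scanner looks along its -z.
- head_grip (a point): Middle of the head, 50 mm above the window: grip here across y (46 mm).
- grip (a point): Point on the handle, 72 mm from the window centre along x and 59 mm along z, on the handle's centre line: grip here across y (28 mm). Axes as scanner.
- dock: Grey charging dock, fixed. Origin on the table under the docked scanner's head, which stands free; the block lies at x 42 to 164 mm, 110 mm wide (y), 88 mm high. The handle lies in its slot along x, 38 mm wide, floor 45 mm high, open above and towards the head, and cannot be gripped there. Lifting straight up by 60 mm clears it.
- stand: Stand, fixed: round dark steel foot 110 mm across, a 22 mm post, and the white seat on top. Origin on the table below the seat's centre; x as the seat's, but level.
- seat: White seat on the stand: plate 76 (x) x 60 (y) x 6 mm, black pad. Origin: middle of its upper face, 75 mm above the table; z is its normal. It slopes 15 degrees: low side at -x, with a lip 12 mm high, inner face at x -35 mm; high side at +x. The scanner's head stands on it with origin and axes equal to the seat's (handle along the seat's +x, in free air).
- giftbox: Closed black gift box with dark red stripes, 124 x 164 x 38 mm, fixed on the wooden easel board. Origin at the centre of its underside, z is the normal of its lid. The easel (150 x 180 mm) stands on the table; its board slopes.
- board (a joint): Slope of the easel board, rad; 0 is level, positive raises its far (+x) edge, so that the label faces up and towards -x of the easel. Stiff: it stays as found (0.2 to 0.5).
- label (a point): Centre of the white label with black bars, 48 (x) x 72 (y) mm, on the lid of the gift box; z is the outward normal of the label, x points up the slope.
- tape_roll: Brown tape roll lying flat, 100 mm across, 48 mm high; leave alone.
- phone: Silver phone, 150 x 72 x 10 mm; leave alone.
- mug: White mug, 80 mm across, 90 mm high; leave alone.
Things that resemble listed ones, but are neither listed nor needed, are in the scene too. Of the things that look like the scanner, the smaller one is meant.

How it is judged:
By the outcome, as a careful person would: the job done as asked, in the order asked, and still so for the second after the job is handed in, with the robot touching nothing.
It also fails if it takes over 58 s, if anything falls off the work surface, if the arm or the gripper's body presses on something with over 40 N, if the wrist force passes 120 N, or if a joint passes its speed limit or range.

## Robot

A 6-joint arm with a two-finger parallel gripper is mounted at the origin on the work surface. World frame = base frame: x ahead of the robot, y to its left, z up, the work surface at z = 0. Lengths are in mm, angles in rad, forces in N, time in s.
With the tool pointing down it reaches from about 350 to 975 mm from the base axis. Payload 7.1 kg.
Tool frame: the origin (TCP) lies at the very end of the fingers, on their centre line; the grasp point (between the pads) lies 19 mm behind it; x points along the fingers, y is the direction in which the jaws open and shut, and the axes are right-handed (so a half turn about x gives the same grasp; the last joint's range is limited). The gripper opens to 88 mm and grips with 3 to 60 N. Pads are 20 mm wide; open, the fingers measure 115 mm over their backs; the gripper's body (75 mm by 178 mm) begins 61 mm behind the grasp point.
Start: joints at [-1.362, 0.423, 1.63, -0, 1.089, -0.019], TCP at [141.166, -608.832, 222.675] pointing down, gripper open.
Joint ranges: [-3, 3], [-0.9, 2.11], [0.09, 2.58], [-1.31, 4.45], [0.11, 2.69], [-2.54, 2.54]. Speed limits (rad/s): [2.39, 2.39, 3.01, 3.14, 3.14, 3.14].

## Interface

Orientations are given as a rotation vector (axis times angle).
In Python, from workcell import ctrl gives the robot as it stands. The module is installed in compiled form; this text tells all that it offers.
- The arm moves only by the tool carry_out, never from a script. Its argument "commands" is a list of rows, each a list of 6 numbers: the shift along the tool's x, y, z in m, then the turn, a rotation vector about the tool's x, y, z in degrees. In form: [[tx, ty, tz, rx, ry, rz], ...]. A call has 1 to 8 rows; each row shifts and turns the pose as measured when the row begins, along the tool's axes as they then stand; what a row does not reach is not made up. A row lasts 1/8 s, in which the tool goes at most 62.5 mm and 10.7 degrees, less where a joint would pass 70% of its speed; a pose out of reach is approached as far as the arm can. A call with a gripper value outside its range is refused whole. "grip" is the closure, from 0 (fully open) to 1 (shut), set as the call begins (left out, the last holds). The fingers move at their own pace and stop on an object; the grip force is fixed at half the most. Time passes only in rows, so rows that do not move let the fingers close. It gives the time, the measured TCP pose, the force and the opening at its end, in the units of the state.
- ctrl.get_obs(): the state, without advancing time (a new reading comes with each control period).
- ctrl.get_image(name): name is "side" or "top"; returns a dict with "pixels" (384x512x3 uint8, blue, green, red), "intrinsics" (3x3 intrinsics, pixels), "rvec" (rotation vector, rad) and "tvec" (3), from world to camera coordinates, as OpenCV has them. Camera axes: x right, y down, z forward; pixel columns grow to the right and rows downward; lengths in mm; the calibration is good to about 2 mm. A picture is of the moment at which its call begins. There is no depth.
- ctrl.close_job(): hands the job in, once; it reports no verdict.
The state is a dict: "t": time; "qpos": joint angles; "qvel": joint speeds; "joint_torque": joint torques, N m; "ee_pos": TCP position; "orientation": TCP orientation; "ft_force": force on the tool from outside, world axes, zero at the start; "moment": the same for the moment, N m; "width": finger opening in mm.
Only numpy, scipy, OpenCV 4.12 (cv2) and the standard library are available. Lean on these libraries where they do the work, as an engineer would, in place of code of your own. Each camera call takes 0.05 s, during which the arm holds its last target. There are 200 camera calls.

## Working session

There is one attempt and no reset: what is moved stays moved. The work goes in short steps, Python scripts to look and compute and a tool call to move; the robot and the scene stay as the last step left them, time stands still between calls to the robot, and variables do not carry over. Pictures are saved under pics/ and viewed, about 8 in all and at most 12, crops included, and the job is handed in when it is done.

Besides the shell and the picture viewer there is one more tool, called after ">>>" as name([rows], argument=value, ...), one row to a line, values as JSON. carry_out: Moves the arm, as the interface text tells. Its arguments: {"type":"object","properties":{"commands":{"type":"array"},"grip":{"type":"number"}},"required":["commands"]}

```bash
mkdir -p pics
cat > h.py <<'E'
import numpy as np, cv2
from scipy.spatial.transform import Rotation as R
from workcell import ctrl
def shot(name,fn=None):
    d=ctrl.get_image(name); 
    if fn: cv2.imwrite('pics/'+fn,d['pixels'])
    return d
def cam(d):
    K=np.array(d['intrinsics'],float); Rm=cv2.Rodrigues(np.array(d['rvec'],float))[0]; t=np.array(d['tvec'],float).ravel()
    return K,Rm,t
def ray(d,uv):
    K,Rm,t=cam(d); v=Rm.T@np.linalg.inv(K)@np.array([uv[0],uv[1],1.]); return -Rm.T@t, v/np.linalg.norm(v)
def onz(d,uv,z):
    c,v=ray(d,uv); return c+v*(z-c[2])/v[2]
def proj(d,P):
    K,Rm,t=cam(d); p=(K@(Rm@np.atleast_2d(P).T+t[:,None])).T; return p[:,:2]/p[:,2:]
def tri(d1,u1,d2,u2):
    a,v=ray(d1,u1); b,w=ray(d2,u2); s=np.linalg.lstsq(np.c_[v,-w],b-a,rcond=None)[0]
    p,q=a+s[0]*v,b+s[1]*w; return (p+q)/2,np.linalg.norm(p-q)
E
python3 - <<'E'
from h import *
import pickle
D={n:shot(n,n+'0.png') for n in('side','top')}
pickle.dump(D,open('d0.pkl','wb'))
for n in D: print(n,ray(D[n],(256,192)))
o=ctrl.get_obs();print(o)
E
```

```text
side (array([ 121.70742607, 1298.78632343,  944.03994067]), array([ 0.26867165, -0.81706078, -0.51012471]))
top (array([ 472.72963385,  -48.1985923 , 1403.82951626]), array([ 0.05706116,  0.01161533, -0.99830311]))
{'t': 0.1, 'qpos': array([-1.36201739e+00,  4.23778641e-01,  1.63057372e+00, -4.60317639e-05,
        1.08861687e+00, -1.89786394e-02]), 'qvel': array([ 0.00143934, -0.00251032, -0.00290892,  0.00084169, -0.00019138,
       -0.00022808]), 'joint_torque': array([ 3.43593993e-04, -5.45614278e+01, -2.74325019e+01,  6.44143671e-02,
        1.87466905e-02, -1.28818044e-05]), 'ee_pos': array([ 141.04531722, -608.37479587,  221.98621714]), 'orientation': array([ 2.10123494,  0.24181448, -2.10159668]), 'ft_force': array([0.36654803, 0.26990289, 0.08288916]), 'moment': array([ 0.00265972,  0.02827959, -0.0080785 ]), 'width': 87.46371537968676}
```

View pics/top0.png

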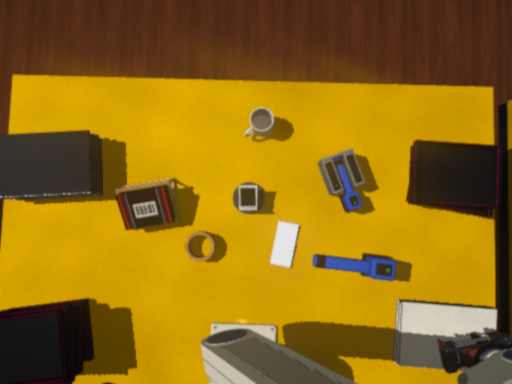

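View pics/side0.png

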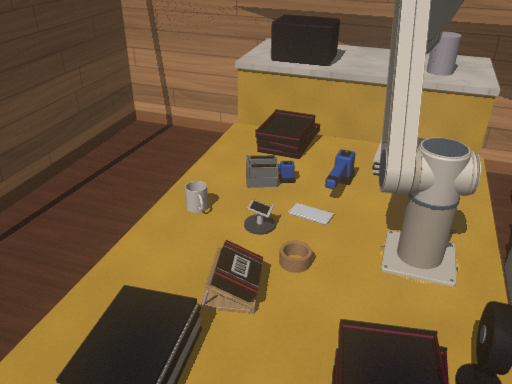

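The top view shows two scanner-like things. One is the blue one in the grey dock (head about (352,202)). The other is a larger free-lying blue one (about (355,265)). The description picks the docked, smaller one. The stand is at (248,197), the gift box at (147,208), the tape at (200,246), the phone at (285,244) and the mug at (261,121). Next is a close crop of these.

Run:
```python
from h import *
import pickle
D=pickle.load(open('d0.pkl','rb'))
def crop(n,x,y,w=80,h=60,s=5):
    return cv2.resize(D[n]['pixels'][y:y+h,x:x+w],(w*s,h*s),interpolation=cv2.INTER_CUBIC)
a=np.vstack([np.hstack([crop('top',305,150,80,72,4)[:288,:320],crop('top',105,170,80,72,4),crop('top',220,175,40,72,4)]),
 np.hstack([crop('side',235,145,80,72,4),crop('side',195,235,80,72,4),crop('side',240,185,40,72,4)])])
cv2.imwrite('pics/c1.png',a);print(a.shape)
for z in(0,80): print(onz(D['top'],(352,202),z),onz(D['side'],(288,171),z))
```

```text
(576, 800, 3)
[ 528.00586297 -363.93266729    0.        ] [ 547.04882785 -423.30604778    0.        ]
[ 524.85583779 -345.9399369    80.        ] [ 511.00447138 -277.37219079   80.        ]
```

View pics/c1.png

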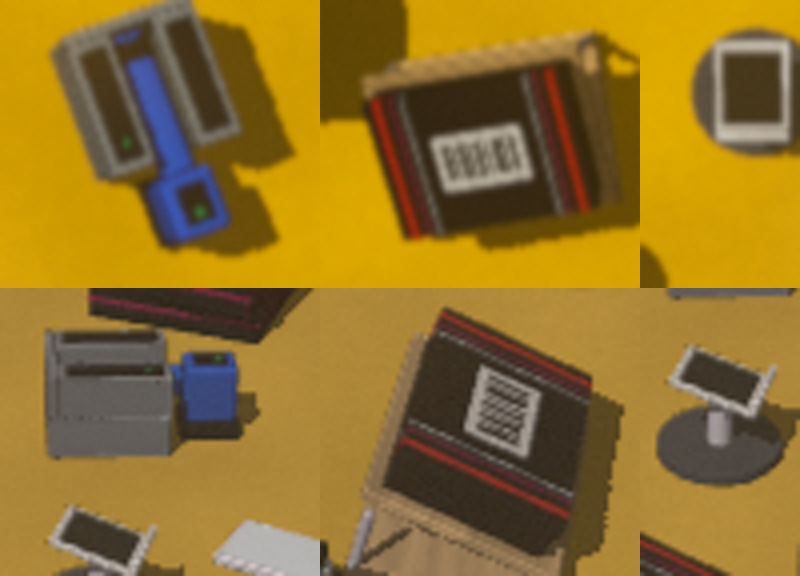

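The crops confirm the choice: a blue head standing free at the near end of the grey dock. The seat's lip is on its near side (towards the robot). The label is white with bars, at about (147,209) in the top view and (240,266) in the side view. Now I'll take the measurements.

```bash
cat > m.py <<'E'
from h import *
import pickle
D=pickle.load(open('d0.pkl','rb'))
S=4
def up(n,x,y,w,h): return cv2.resize(D[n]['pixels'][y:y+h,x:x+w],None,fx=S,fy=S,interpolation=cv2.INTER_CUBIC)
def quad(mask,x,y):
    cs=cv2.findContours(mask.astype(np.uint8),cv2.RETR_EXTERNAL,cv2.CHAIN_APPROX_NONE)[0]
    c=cv2.convexHull(max(cs,key=cv2.contourArea)); e=1.
    while True:
        a=cv2.approxPolyDP(c,e,True)
        if len(a)<=4: break
        e+=.5
    return (a[:,0].astype(float)+.5)/S-.5+[x,y], cv2.contourArea(c)/S/S
Q={}
for nm,b in dict(top=dict(label=(130,195,34,30),seat=(236,180,28,34)),side=dict(label=(230,250,24,30),seat=(246,196,32,26))).items():
    for k,(x,y,w,h) in b.items():
        im=up(nm,x,y,w,h).astype(int); m=(im.min(2)>(105 if k=='label' else 120))
        Q[nm,k]=quad(m,x,y); print(nm,k,Q[nm,k][1],Q[nm,k][0].round(1).tolist())
im=D['top']['pixels'].astype(int); hsv=cv2.cvtColor(D['top']['pixels'],cv2.COLOR_BGR2HSV)
x,y,w,h=320,150,50,65
I=up('top',x,y,w,h); hs=cv2.cvtColor(I,cv2.COLOR_BGR2HSV)
bl=(hs[...,0]>105)&(hs[...,0]<130)&(hs[...,1]>140)
out=[I, cv2.merge([np.uint8(bl)*255]*3), cv2.merge([hs[...,2]*np.uint8(bl)]*3)]
I2=up('side',270,150,50,65);out.append(I2)
cv2.imwrite('pics/c2.png',np.hstack(out)); print(np.hstack(out).shape)
E
python3 m.py
```

```text
top label 307.59375 [[153.9, 201.1], [156.9, 213.9], [135.6, 216.4], [133.4, 204.1]]
top seat 459.46875 [[256.1, 184.9], [256.4, 208.9], [239.1, 209.6], [238.9, 185.4]]
side label 273.65625 [[235.1, 254.1], [249.4, 260.9], [245.9, 276.4], [230.9, 269.6]]
side seat 279.875 [[251.9, 199.4], [273.1, 204.1], [267.9, 216.4], [247.1, 208.1]]
(260, 800, 3)
```

View pics/c2.png

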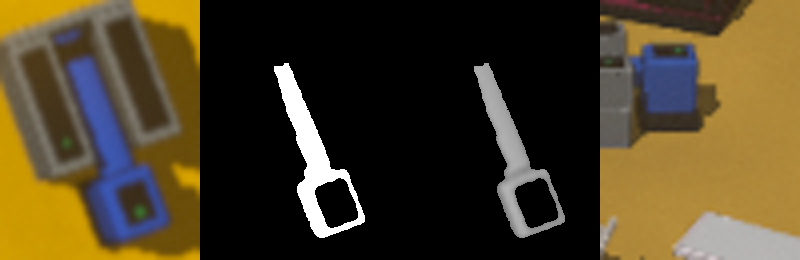

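```bash
cat >> m.py <<'E'
print('---')
for k in('label','seat'):
    P=[tri(D['top'],a,D['side'],b) for a,b in zip(Q['top',k][0],Q['side',k][0])]
    X=np.array([p[0] for p in P]); print(k,X.round(1).tolist(),[round(p[1],1) for p in P],'mean',X.mean(0).round(1))
    ex=(X[0]+X[3]-X[1]-X[2])/2; ey=(X[2]+X[3]-X[0]-X[1])/2
    print(np.linalg.norm(ex),np.linalg.norm(ey)); n=np.cross(ex,ey); n/=np.linalg.norm(n)
    print('n',n,'tilt',np.arccos(n[2]),'az n',np.arctan2(-n[1],-n[0]),'az ex',np.arctan2(ex[1],ex[0]),'az ey-90',np.arctan2(-ey[0],ey[1]))
# seat corners far side: at z=75+38*sin15=84.8 (upper), cross-check
for i in(0,3): print('seat hi',onz(D['top'],Q['top','seat'][0][i],84.8).round(1))
# lip top (outer) z=75-38*.259+12*.966
for i in(1,2): print('seat lo',onz(D['top'],Q['top','seat'][0][i],75-9.8+11.6).round(1))
# screen on the head
hole=(~bl); n,l,st,ce=cv2.connectedComponentsWithStats(hole.astype(np.uint8))
for i in range(1,n):
    if 500<st[i,4]<5000:
        c=(ce[i]+.5)/S-.5+[x,y]; r=cv2.minAreaRect(np.argwhere(l==i)[:,::-1].astype(np.float32)); print('screen',c,r,onz(D['top'],c,80))
        cc=onz(D['top'],c,80); print('in side',proj(D['side'],cc))
hm=bl.copy(); hm[:172]=0
print('head rect',cv2.minAreaRect(np.argwhere(hm)[:,::-1].astype(np.float32)))
hm=bl.copy(); hm[160:]=0
ys=np.arange(70,158); cx=np.array([np.argwhere(hm[q]).mean() for q in ys]); p=np.polyfit(ys,cx,1)
A=[onz(D['top'],((np.polyval(p,q)+.5)/S-.5+x,(q+.5)/S-.5+y),72) for q in(75,155)]
d=A[0]-A[1]; print('handle',A,'az',np.arctan2(d[1],d[0]))
hs2=cv2.cvtColor(I2,cv2.COLOR_BGR2HSV); b2=(hs2[...,0]>105)&(hs2[...,0]<130)&(hs2[...,1]>120)
c2=cv2.findContours(b2.astype(np.uint8),cv2.RETR_EXTERNAL,cv2.CHAIN_APPROX_NONE)[0]; c2=max(c2,key=cv2.contourArea)
print('side blue bbox',[v/S for v in cv2.boundingRect(c2)]); dk=(I2.max(2)<60); dk[60:]=0
pp=np.argwhere(dk[:, 150:]) if 0 else np.argwhere(dk&(np.arange(200)>160*0+45*1))
print('side dark px mean',(pp.mean(0)[::-1]+.5)/S-.5+[270,150],pp.min(0),pp.max(0))
E
python3 m.py | sed -n '/---/,$p'
```

```text
---
label [[510.2, 295.4, 98.9], [469.4, 288.6, 80.1], [457.5, 356.8, 81.2], [498.2, 361.5, 97.4]] [np.float64(3.7), np.float64(3.6), np.float64(0.1), np.float64(2.8)] mean [483.8 325.6  89.4]
44.68415619919971 68.16696201654392
n [-0.3862702  -0.06493917  0.92009686] tilt 0.4024686234804283 az n 0.16656094759140488 az ex 0.1401948243681777 az ey-90 0.17560362176290714
seat [[572.9, -32.2, 80.4], [495.5, -35.1, 75.5], [493.7, 22.6, 61.2], [570.0, 24.3, 78.9]] [np.float64(2.4), np.float64(4.1), np.float64(8.6), np.float64(3.1)] mean [533.   -5.1  74. ]
77.69958011387922 57.65279234280076
n [-0.14831823  0.12964502  0.98040495] tilt 0.19828957375192247 az n -0.7183202493661642 az ex 0.029987820430867215 az ey-90 0.0402582749121816
seat hi [571.4 -32.6  84.8]
seat hi [568.1  23.6  84.8]
seat lo [493.5 -35.6  76.8]
seat lo [489.4  20.6  76.8]
screen [353.64254087 200.29887602] ((136.12721252441406, 202.59466552734375), (45.037261962890625, 34.59383773803711), 67.61986541748047) [ 530.54656462 -351.19360572   80.        ]
in side [[288.15232091 162.00993162]]
head rect ((128.95205688476562, 199.2054901123047), (68.46907043457031, 55.009342193603516), 69.44395446777344)
handle [array([ 634.75959699, -309.01926083,   72.        ]), array([ 569.50585633, -334.7968263 ,   72.        ])] az 0.37621960673139737
side blue bbox [8.25, 11.75, 15.5, 16.0]
side dark px mean [292.37351632 153.91666667] [ 0 46] [ 55 139]
```

```bash
cat > plan.py <<'E'
from h import *
def frame(az,tilt):  # x up-slope
    return R.from_euler('z',az).as_matrix()@R.from_euler('y',-tilt).as_matrix()
HEAD=np.array([0,0,50.]); GRIP=np.array([70,0,59.])
DOCK=(np.array([530.5,-351,0]),frame(.376,0))
SEAT=(np.array([532,-6,75.]),frame(.045,np.radians(15)))
LAB=(np.array([483.8,325.6,89.4]),frame(.165,.40))
def tool(obj,g,s=1,off=(0,0,0)):
    p,M=obj; T=np.c_[-M[:,2],s*M[:,1],s*M[:,0]]
    return p+M@(np.array(g)+off)+T[:,0]*19, T
def rows(tp,T,n,frm=None):
    o=ctrl.get_obs()
    p0=np.array(o['ee_pos']);R0=R.from_rotvec(o['orientation'])
    if frm is not None: p0,R0=frm[0],R.from_matrix(frm[1])
    Rt=R.from_matrix(T); rv=(R0.inv()*Rt).as_rotvec()
    out=[];p,q=p0,R0
    for i in range(1,n+1):
        pn=p0+(tp-p0)*i/n; qn=R0*R.from_rotvec(rv*i/n)
        t=q.inv().apply(pn-p)/1000; r=np.degrees((q.inv()*qn).as_rotvec())
        out.append(t.round(4).tolist()+r.round(1).tolist()); p,q=pn,qn
    print('dist',np.linalg.norm(tp-p0).round(1),'rot',np.degrees(np.linalg.norm(rv)).round(1),'t',o['t'],'w',o['width'].__round__(1),'F',np.round(o['ft_force'],1))
    print(str(out).replace(' ',''))
E
python3 - <<'E'
from plan import *
import pickle
D=pickle.load(open('d0.pkl','rb'))
d=D['top'];x,y,w,h=236,180,28,34;S=4
I=cv2.resize(d['pixels'][y:y+h,x:x+w],None,fx=S,fy=S,interpolation=cv2.INTER_CUBIC)
m=(I.max(2)<90).astype(np.uint8); n,l,st,ce=cv2.connectedComponentsWithStats(m)
for i in range(1,n):
    if st[i,4]>1500 and st[i,0]>4: 
        r=cv2.minAreaRect(np.argwhere(l==i)[:,::-1].astype(np.float32)); c=(ce[i]+.5)/S-.5+[x,y]; print('pad',r,onz(d,c,75))
a=onz(d,(248,190),75)-onz(d,(248,204),75); print('image up az',np.arctan2(a[1],a[0]))
p,M=DOCK
for P in([27,23,80],[27,-23,80],[-27,-23,80],[-27,23,80]): print((proj(d,p+M@np.array(P))-[320,150])*4)
for s in(1,-1):
  print('s',s); rows(*tool(DOCK,HEAD,s,(0,0,100)),12)
E
```

```text
pad ((48.0, 68.0), (64.0, 54.0), 90.0) [532.5619907   -5.65629522  75.        ]
pad ((99.8287353515625, 80.11820983886719), (22.755102157592773, 84.13421630859375), 0.9240452647209167) [527.22578349 -47.54515002  75.        ]
image up az 0.030776537583767423
[[ 96.09305645 179.67417458]]
[[149.02146421 160.49398305]]
[[172.65005874 222.86328196]]
[[119.59454297 242.1245655 ]]
s 1
dist 475.6 rot 171.5 t 0.1 w 87.5 F [0.4 0.3 0.1]
[[0.0076,-0.0136,-0.0365,14.3,0.0,0.0],[0.0076,-0.0221,-0.032,14.3,0.0,0.0],[0.0076,-0.0293,-0.0255,14.3,0.0,0.0],[0.0076,-0.0347,-0.0175,14.3,0.0,0.0],[0.0076,-0.038,-0.0084,14.3,0.0,0.0],[0.0076,-0.0389,0.0013,14.3,0.0,0.0],[0.0076,-0.0374,0.0108,14.3,0.0,0.0],[0.0076,-0.0335,0.0197,14.3,0.0,0.0],[0.0076,-0.0276,0.0274,14.3,0.0,0.0],[0.0076,-0.02,0.0334,14.3,0.0,0.0],[0.0076,-0.0112,0.0373,14.3,0.0,0.0],[0.0076,-0.0016,0.0389,14.3,0.0,0.0]]
s -1
dist 475.6 rot 8.5 t 0.1 w 87.5 F [0.4 0.3 0.1]
[[0.0076,-0.0136,-0.0365,-0.7,-0.0,0.0],[0.0076,-0.0131,-0.0366,-0.7,-0.0,0.0],[0.0076,-0.0127,-0.0368,-0.7,-0.0,0.0],[0.0076,-0.0122,-0.0369,-0.7,-0.0,0.0],[0.0076,-0.0117,-0.0371,-0.7,-0.0,0.0],[0.0076,-0.0113,-0.0372,-0.7,-0.0,0.0],[0.0076,-0.0108,-0.0374,-0.7,-0.0,0.0],[0.0076,-0.0104,-0.0375,-0.7,-0.0,0.0],[0.0076,-0.0099,-0.0376,-0.7,-0.0,0.0],[0.0076,-0.0094,-0.0377,-0.7,-0.0,0.0],[0.0076,-0.009,-0.0379,-0.7,-0.0,0.0],[0.0076,-0.0085,-0.038,-0.7,-0.0,0.0]]
```

>>> carry_out([
  [0.0076,-0.0136,-0.0365,-0.7,0,0],
  [0.0076,-0.0131,-0.0366,-0.7,0,0],
  [0.0076,-0.0127,-0.0368,-0.7,0,0],
  [0.0076,-0.0122,-0.0369,-0.7,0,0],
  [0.0076,-0.0117,-0.0371,-0.7,0,0],
  [0.0076,-0.0113,-0.0372,-0.7,0,0],
  [0.0076,-0.0108,-0.0374,-0.7,0,0],
  [0.0076,-0.0104,-0.0375,-0.7,0,0],
], grip=0)

```text
t: 1.1
ee_pos: [405.3, -432.1, 157.3]
orientation: [2.047, 0.338, -2.05]
ft_force: [0.7, -0.1, 0.5]
width: 87.8
```

Run:
```python
from plan import *
import pickle
D=pickle.load(open('d0.pkl','rb'))
p,M=DOCK
c=lambda x,y,z: p+M@np.array([x,y,z])
P=[c(a*27,b*23,z) for a in(1,-1) for b in(1,-1) for z in(20,80)]
q=proj(D['side'],P); print('side pred x',q[:,0].min(),q[:,0].max(),'y',q[:,1].min(),q[:,1].max())
rows(*tool(DOCK,HEAD,-1,(0,0,100)),6)
```

```text
side pred x 280.3091375121838 295.5718342054997 y 159.34495171463996 178.06247864182345
dist 151.5 rot 3.0 t 1.1 w 87.8 F [ 0.7 -0.1  0.5]
[[0.0044,-0.0062,-0.0241,-0.5,0.0,0.0],[0.0044,-0.006,-0.0241,-0.5,0.0,0.0],[0.0044,-0.0058,-0.0242,-0.5,0.0,0.0],[0.0044,-0.0056,-0.0242,-0.5,0.0,0.0],[0.0044,-0.0053,-0.0243,-0.5,0.0,0.0],[0.0044,-0.0051,-0.0243,-0.5,0.0,0.0]]
```

>>> carry_out([
  [0.0044,-0.0062,-0.0241,-0.5,0,0],
  [0.0044,-0.006,-0.0241,-0.5,0,0],
  [0.0044,-0.0058,-0.0242,-0.5,0,0],
  [0.0044,-0.0056,-0.0242,-0.5,0,0],
  [0.0044,-0.0053,-0.0243,-0.5,0,0],
  [0.0044,-0.0051,-0.0243,-0.5,0,0],
  [0,0,0,0,0,0],
])

```text
t: 1.98
ee_pos: [534.5, -344.1, 126.4]
orientation: [2.01, 0.398, -2.022]
ft_force: [0.1, 0.2, -0.5]
width: 87.8
```

Run:
```python
from plan import *
import pickle
D=pickle.load(open('d0.pkl','rb'))
I=D['top']['pixels'][135:215,310:380]; I=cv2.resize(I,None,fx=4,fy=4,interpolation=cv2.INTER_CUBIC)
hs=cv2.cvtColor(I,cv2.COLOR_BGR2HSV); g=((hs[...,1]<70)&(hs[...,2]>60)).astype(np.uint8)
c=max(cv2.findContours(g,0,1)[0],key=cv2.contourArea); hull=cv2.convexHull(c)
p,M=DOCK
q=lambda x,y,z:(proj(D['top'],p+M@np.array([x,y,z]))[0]-[310,135]+.5)*4-.5
P=np.array([q(x,y,z) for z in(0,88) for x,y in((42,55),(42,-55),(164,-55),(164,55))]); print(P.round(0).tolist())
print(cv2.approxPolyDP(hull,3,True)[:,0].tolist())
v=I.copy(); cv2.polylines(v,[P[:4].astype(int)],1,(0,255,0)); cv2.polylines(v,[P[4:].astype(int)],1,(0,0,255)); cv2.drawContours(v,[hull],-1,(255,0,255),1)
H=np.array([q(x,y,80) for x,y in((27,23),(27,-23),(-27,-23),(-27,23))]).astype(int); cv2.polylines(v,[H],1,(255,255,255))
d=shot('top'); w=cv2.resize(d['pixels'][135:215,310:380],None,fx=4,fy=4,interpolation=cv2.INTER_CUBIC)
cv2.imwrite('pics/c3.png',np.hstack([v,w]))
rows(*tool(DOCK,HEAD,-1),4)
```

```text
[[78.0, 242.0], [197.0, 199.0], [147.0, 67.0], [28.0, 110.0], [96.0, 237.0], [223.0, 191.0], [170.0, 50.0], [43.0, 96.0]]
[[164, 57], [202, 143], [217, 190], [208, 285], [169, 301], [151, 303], [81, 232], [63, 186], [47, 102]]
dist 95.7 rot 0.7 t 2.025 w 87.5 F [-0.1  0.1  0.2]
[[0.0239,0.0014,0.0013,0.1,0.1,0.1],[0.0239,0.0014,0.0013,0.1,0.1,0.1],[0.0239,0.0013,0.0013,0.1,0.1,0.1],[0.0239,0.0013,0.0013,0.1,0.1,0.1]]
```

View pics/c3.png

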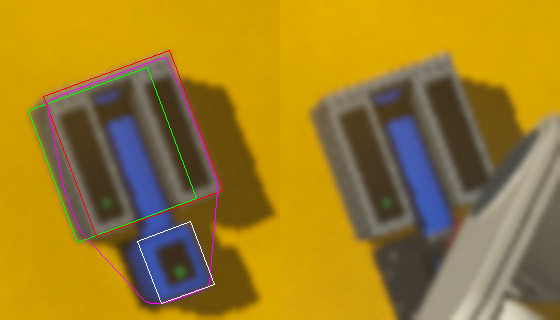

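The top view (crop) shows the dock and head outlines I predicted lying on the real ones, within about 1 px. The gripper is over the head. Next I go down.

>>> carry_out([
  [0.0179,0.0018,0.0017,0.1,0.1,0.1],
  [0.018,0.0018,0.0017,0.1,0.1,0.1],
  [0.018,0.0013,0.0013,0.1,0.1,0.1],
  [0,0,0,0,0,0],
])

```text
t: 2.52
ee_pos: [527.5, -352.0, 67.6]
orientation: [2.019, 0.387, -2.022]
ft_force: [0.1, 0.9, 0.8]
width: 87.8
```

Run:
```python
from plan import *
rows(*tool(DOCK,HEAD,-1),3)
```

```text
dist 36.8 rot 0.4 t 2.525 w 87.8 F [0.1 0.9 0.8]
[[0.0122,0.0001,-0.0011,-0.1,0.0,0.1],[0.0122,0.0001,-0.0011,-0.1,0.0,0.1],[0.0122,0.0001,-0.0011,-0.1,0.0,0.1]]
```

>>> carry_out([
  [0.0122,0,-0.001,0,0,0],
  [0.0122,0,-0.001,0,0,0],
  [0.011,0,-0.001,0,0,0],
  [0,0,0,0,0,0],
])

```text
t: 3.02
ee_pos: [530.7, -350.9, 29.9]
orientation: [2.019, 0.386, -2.022]
ft_force: [0.6, -0.2, -0.8]
width: 88.0
```

>>> carry_out([
  [0,0,0,0,0,0],
  [0,0,0,0,0,0],
  [0,0,0,0,0,0],
  [0,0,0,0,0,0],
  [0,0,0,0,0,0],
  [0,0,0,0,0,0],
], grip=1)

```text
t: 3.78
ee_pos: [531.4, -351.2, 31.1]
orientation: [2.02, 0.385, -2.02]
ft_force: [0.5, -0.4, -1.1]
width: 46.3
```

Run:
```python
from plan import *
o=ctrl.get_obs(); print(o['ee_pos'],o['ft_force'],o['moment'],o['width'])
rows(*tool(DOCK,HEAD,-1),3)
rows(*tool(DOCK,HEAD,-1,(0,0,90)),6)
```

```text
[ 531.35137568 -351.168883     31.13158051] [ 0.49795108 -0.36869847 -1.05390708] [-0.0310666  -0.04598452  0.0118575 ] 46.27396363713939
dist 0.9 rot 0.3 t 3.775 w 46.3 F [ 0.5 -0.4 -1.1]
[[0.0,-0.0002,0.0002,-0.1,-0.0,0.1],[0.0,-0.0002,0.0002,-0.1,-0.0,0.1],[0.0,-0.0002,0.0002,-0.1,-0.0,0.1]]
dist 89.9 rot 0.3 t 3.775 w 46.3 F [ 0.5 -0.4 -1.1]
[[-0.015,-0.0001,0.0001,-0.0,-0.0,0.0],[-0.015,-0.0001,0.0001,-0.0,-0.0,0.0],[-0.015,-0.0001,0.0001,-0.0,-0.0,0.0],[-0.015,-0.0001,0.0001,-0.0,-0.0,0.0],[-0.015,-0.0001,0.0001,-0.0,-0.0,0.0],[-0.015,-0.0001,0.0001,-0.0,-0.0,0.0]]
```

Grip width is 46.3 mm, which matches the head. I lift straight up.

>>> carry_out([
  [-0.008,0,0,0,0,0],
  [-0.015,0,0,0,0,0],
  [-0.015,0,0,0,0,0],
  [-0.015,0,0,0,0,0],
  [-0.015,0,0,0,0,0],
  [-0.015,0,0,0,0,0],
  [-0.015,0,0,0,0,0],
  [-0.015,0,0,0,0,0],
])

```text
t: 4.78
ee_pos: [531.1, -351.6, 152.0]
orientation: [2.02, 0.385, -2.02]
ft_force: [-0.3, -0.6, -2.0]
width: 45.8
```

Run:
```python
from plan import *
o=ctrl.get_obs(); print(o['ee_pos'],o['ft_force'],o['moment'],o['width'])
rows(*tool(SEAT,HEAD,-1,(0,0,70)),16)
```

```text
[ 531.09753595 -351.56891054  151.95470821] [-0.29430285 -0.62663105 -2.0028753 ] [-0.07862046  0.11286935 -0.01202272] 45.77696960087385
dist 345.9 rot 24.0 t 4.775 w 45.8 F [-0.3 -0.6 -2. ]
[[-0.0012,-0.0206,-0.0064,1.2,0.9,0.2],[-0.0011,-0.0208,-0.006,1.2,0.9,0.2],[-0.0011,-0.0209,-0.0056,1.2,0.9,0.2],[-0.0011,-0.021,-0.0052,1.2,0.9,0.2],[-0.0011,-0.0211,-0.0047,1.2,0.9,0.2],[-0.0011,-0.0212,-0.0043,1.2,0.9,0.2],[-0.0011,-0.0212,-0.0039,1.2,0.9,0.2],[-0.0011,-0.0213,-0.0035,1.2,0.9,0.2],[-0.0011,-0.0214,-0.0031,1.2,0.9,0.2],[-0.0011,-0.0214,-0.0027,1.2,0.9,0.2],[-0.0011,-0.0215,-0.0023,1.2,0.9,0.2],[-0.0011,-0.0215,-0.0018,1.2,0.9,0.2],[-0.0012,-0.0215,-0.0014,1.2,0.9,0.2],[-0.0012,-0.0216,-0.001,1.2,0.9,0.2],[-0.0013,-0.0216,-0.0006,1.2,0.9,0.2],[-0.0013,-0.0216,-0.0002,1.2,0.9,0.2]]
```

>>> carry_out([
  [-0.0012,-0.0206,-0.0064,1.2,0.9,0.2],
  [-0.0011,-0.0208,-0.006,1.2,0.9,0.2],
  [-0.0011,-0.0209,-0.0056,1.2,0.9,0.2],
  [-0.0011,-0.021,-0.0052,1.2,0.9,0.2],
  [-0.0011,-0.0211,-0.0047,1.2,0.9,0.2],
  [-0.0011,-0.0212,-0.0043,1.2,0.9,0.2],
  [-0.0011,-0.0212,-0.0039,1.2,0.9,0.2],
  [-0.0011,-0.0213,-0.0035,1.2,0.9,0.2],
])

```text
t: 5.78
ee_pos: [518.5, -171.8, 165.5]
orientation: [2.257, 0.208, -1.971]
ft_force: [-0.6, 0.1, -1.9]
width: 46.3
```

>>> carry_out([
  [-0.0011,-0.0214,-0.0031,1.2,0.9,0.2],
  [-0.0011,-0.0214,-0.0027,1.2,0.9,0.2],
  [-0.0011,-0.0215,-0.0023,1.2,0.9,0.2],
  [-0.0011,-0.0215,-0.0018,1.2,0.9,0.2],
  [-0.0012,-0.0215,-0.0014,1.2,0.9,0.2],
  [-0.0012,-0.02,-0.001,1.2,0.9,0.2],
  [-0.0013,-0.01,-0.0006,1.2,0.9,0.2],
  [0,0,0,0,0,0],
])

```text
t: 6.78
ee_pos: [505.9, -23.7, 175.3]
orientation: [2.453, 0.048, -1.911]
ft_force: [0.6, -0.4, -1.8]
width: 46.2
```

Run:
```python
from plan import *
o=ctrl.get_obs(); print(o['ee_pos'],o['ft_force'],o['moment'],o['width'])
rows(*tool(SEAT,HEAD,-1,(0,0,70)),1)
rows(*tool(SEAT,HEAD,-1,(0,0,25)),4)
```

```text
[505.86083452 -23.70310884 175.26107217] [ 0.57665714 -0.41981967 -1.82791418] [-0.00734153  0.26978533  0.00341841] 46.169734700247766
dist 16.7 rot 0.9 t 6.775 w 46.2 F [ 0.6 -0.4 -1.8]
[[0.0027,-0.0165,-0.0001,0.0,0.8,-0.3]]
dist 50.6 rot 0.9 t 6.775 w 46.2 F [ 0.6 -0.4 -1.8]
[[0.0119,-0.0042,-0.0002,0.0,0.2,-0.1],[0.0119,-0.0042,-0.0001,0.0,0.2,-0.1],[0.0119,-0.0042,-0.0001,0.0,0.2,-0.1],[0.0119,-0.0041,-0.0001,0.0,0.2,-0.1]]
```

>>> carry_out([
  [0.0119,-0.0045,0,0,0.2,-0.1],
  [0.0119,-0.0042,0,0,0.2,-0.1],
  [0.0119,-0.0041,0,0,0.2,-0.1],
  [0.0075,-0.003,0,0,0.2,0],
  [0,0,0,0,0,0],
])

```text
t: 7.4
ee_pos: [516.2, -7.3, 129.4]
orientation: [2.468, 0.055, -1.898]
ft_force: [0.2, 0.2, -1.6]
width: 46.1
```

```bash
cat > ov.py <<'E'
from plan import *
import sys
def scan_from_tool(g,s=-1):
    o=ctrl.get_obs(); T=R.from_rotvec(o['orientation']).as_matrix(); p=np.array(o['ee_pos'])
    M=np.c_[s*T[:,2],s*T[:,1],-T[:,0]]
    return p-T[:,0]*19-M@np.array(g),M
def box(v,d,pm,lo,hi,col,x,y,S):
    p,M=pm; P=np.array([[a,b,c] for a in(lo[0],hi[0]) for b in(lo[1],hi[1]) for c in(lo[2],hi[2])])
    q=((proj(d,p+(M@P.T).T)-[x,y]+.5)*S-.5)
    for i in range(8):
        for j in(1,2,4):
            if not i&j: cv2.line(v,tuple(np.round(q[i]).astype(int)),tuple(np.round(q[i|j]).astype(int)),col,1,cv2.LINE_AA)
def overlay(fn,sc,wins,S=6,clean=False):
    out=[]
    for n,(x,y,w,h) in wins.items():
        d=shot(n); v=cv2.resize(d['pixels'][y:y+h,x:x+w],None,fx=S,fy=S,interpolation=cv2.INTER_CUBIC)
        if clean: out.append(v.copy())
        box(v,d,sc,(-27,-23,20),(27,23,80),(255,255,255),x,y,S)
        box(v,d,sc,(-30,-26,0),(30,26,20),(255,0,255),x,y,S)
        box(v,d,sc,(27,-14,46),(151,14,72),(0,255,255),x,y,S)
        box(v,d,SEAT,(-38,-30,-6),(38,30,0),(0,255,0),x,y,S)
        out.append(v)
    a=np.hstack(out); cv2.imwrite('pics/'+fn,a); print(a.shape)
E
python3 - <<'E'
from ov import *
rows(*tool(SEAT,HEAD,-1,(0,0,25)),1)
rows(*tool(SEAT,HEAD,-1,(0,0,0)),3)
overlay('c4.png',scan_from_tool(HEAD),dict(top=(222,140,60,84),side=(225,155,66,84)))
E
```

```text
dist 1.5 rot 0.1 t 7.4 w 46.1 F [ 0.2  0.2 -1.6]
[[0.0006,-0.0006,-0.0013,-0.0,0.1,-0.0]]
dist 25.6 rot 0.1 t 7.4 w 46.1 F [ 0.2  0.2 -1.6]
[[0.0085,-0.0002,-0.0004,-0.0,0.0,-0.0],[0.0085,-0.0002,-0.0004,-0.0,0.0,-0.0],[0.0085,-0.0002,-0.0004,-0.0,0.0,-0.0]]
(504, 756, 3)
```

View pics/c4.png

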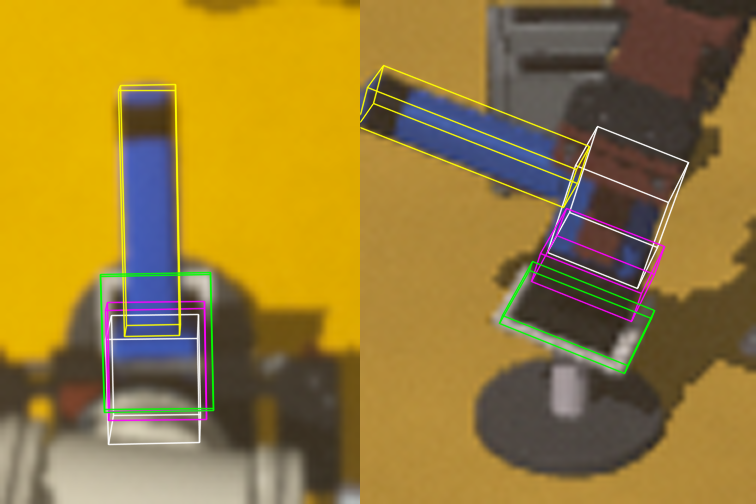

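The picture shows the predicted scanner frame (yellow and white) on the real handle within 1 px in both views, with the seat (green) fitting too. I go down carefully.

>>> carry_out([
  [0.0075,-0.0003,-0.0006,0,0,0],
  [0.0075,-0.0002,-0.0004,0,0,0],
  [0.006,0,0,0,0,0],
  [0,0,0,0,0,0],
])

```text
t: 8.0
ee_pos: [524.0, -6.9, 109.5]
orientation: [2.471, 0.054, -1.894]
ft_force: [-0.8, -0.7, -1.0]
width: 45.7
```

Run:
```python
from plan import *
o=ctrl.get_obs(); print(o['ee_pos'],o['ft_force'],o['moment'])
rows(*tool(SEAT,HEAD,-1,(0,0,0)),1)
```

```text
[524.03887401  -6.89180267 109.52984377] [-0.77184658 -0.69194601 -0.96791618] [-0.06592124  0.21959211  0.0337036 ]
dist 4.6 rot 0.1 t 8.0 w 45.7 F [-0.8 -0.7 -1. ]
[[0.0044,-0.0005,0.0012,-0.0,-0.1,-0.0]]
```

>>> carry_out([
  [0.0015,-0.0004,0.0008,0,0,0],
  [0.001,0,0,0,0,0],
  [0,0,0,0,0,0],
])

```text
t: 8.38
ee_pos: [524.0, -6.5, 106.9]
orientation: [2.472, 0.054, -1.894]
ft_force: [0.4, 0.4, -1.8]
width: 46.4
```

>>> carry_out([
  [0.001,0,0,0,0,0],
  [0,0,0,0,0,0],
])

```text
t: 8.62
ee_pos: [524.4, -6.5, 106.1]
orientation: [2.472, 0.054, -1.893]
ft_force: [-0.9, -0.3, -2.0]
width: 45.9
```

Run:
```python
from plan import *
o=ctrl.get_obs(); print(o['ee_pos'],o['ft_force'],o['moment'])
rows(*tool(SEAT,HEAD,-1,(0,0,0)),1)
```

```text
[524.37540855  -6.47917953 106.11262099] [-0.92679644 -0.31455774 -1.96427448] [0.03250765 0.28900506 0.00985921]
dist 1.2 rot 0.1 t 8.625 w 45.9 F [-0.9 -0.3 -2. ]
[[0.001,-0.0001,0.0007,-0.0,-0.1,-0.0]]
```

>>> carry_out([
  [0.001,0,-0.0004,0,0,0],
  [0,0,0,0,0,0],
])

```text
t: 8.88
ee_pos: [525.1, -6.5, 105.3]
orientation: [2.472, 0.054, -1.893]
ft_force: [0.8, 0.1, -2.4]
width: 45.9
```

>>> carry_out([
  [0.0007,0,0,0,0,0],
  [0,0,0,0,0,0],
])

```text
t: 9.12
ee_pos: [525.4, -6.4, 104.6]
orientation: [2.472, 0.054, -1.893]
ft_force: [-0.1, 0.0, -2.5]
width: 46.4
```

Run:
```python
from plan import *
o=ctrl.get_obs(); print(o['ee_pos'],o['ft_force'],o['moment'])
rows(*tool(SEAT,HEAD,-1,(0,0,0)),1)
```

```text
[525.38682456  -6.4498644  104.60022843] [-0.09508035  0.03411756 -2.48582692] [-0.05300844  0.33395115 -0.00589252]
dist 1.4 rot 0.1 t 9.125 w 46.4 F [-0.1  0.  -2.5]
[[-0.0007,-0.0002,0.0013,-0.0,-0.1,-0.1]]
```

>>> carry_out([
  [0.0008,0,0.0008,0,0,0],
  [0,0,0,0,0,0],
])

```text
t: 9.38
ee_pos: [525.5, -6.4, 104.8]
orientation: [2.474, 0.054, -1.89]
ft_force: [-0.2, -0.8, -1.9]
width: 46.2
```

>>> carry_out([
  [0.0008,0,0.0004,0,0,0],
  [0,0,0,0,0,0],
])

```text
t: 9.62
ee_pos: [525.6, -6.4, 104.7]
orientation: [2.475, 0.054, -1.889]
ft_force: [-0.2, 1.1, -2.0]
width: 45.9
```

>>> carry_out([
  [0.0008,0,0,0,0,0],
  [0,0,0,0,0,0],
])

```text
t: 9.88
ee_pos: [525.7, -6.4, 104.7]
orientation: [2.475, 0.054, -1.889]
ft_force: [-0.1, 0.3, -0.9]
width: 45.7
```

Run:
```python
from ov import *
o=ctrl.get_obs(); print(o['ee_pos'],o['ft_force'],o['moment'])
rows(*tool(SEAT,HEAD,-1,(0,0,0)),1)
p,M=scan_from_tool(HEAD)
overlay('c5.png',(p,M),dict(top=(222,140,60,84),side=(225,155,66,84)))
```

```text
[525.65786906  -6.44271485 104.72168137] [-0.06367632  0.28022495 -0.89183457] [-0.02303285  0.3098438  -0.01871693]
dist 1.7 rot 0.3 t 9.875 w 45.7 F [-0.1  0.3 -0.9]
[[-0.0007,-0.0002,0.0015,-0.0,-0.3,-0.1]]
(504, 756, 3)
```

View pics/c5.png

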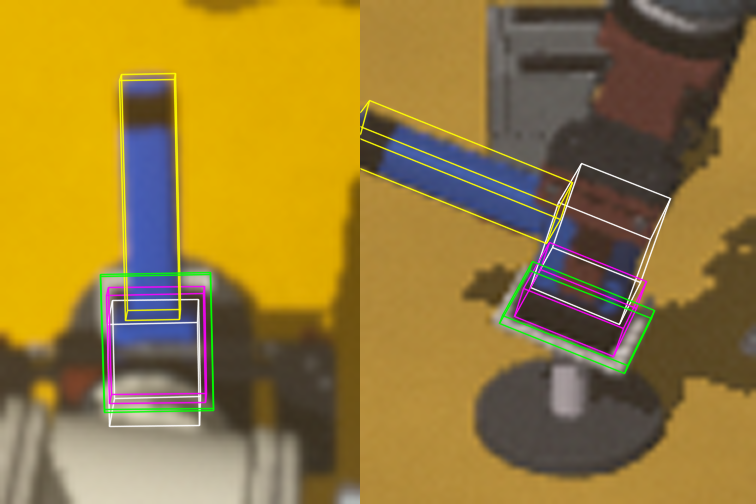

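The nose (black) sits on the seat inside the lip, and the downward motion has stalled on contact. I release and retreat.

>>> carry_out([
  [0,0,0,0,0,0],
  [0,0,0,0,0,0],
  [0,0,0,0,0,0],
  [0,0,0,0,0,0],
  [0,0,0,0,0,0],
], grip=0)

```text
t: 10.6
ee_pos: [526.9, -6.5, 104.6]
orientation: [2.477, 0.054, -1.886]
ft_force: [1.0, 0.1, 0.4]
width: 87.4
```

>>> carry_out([
  [-0.01,0,0,0,0,0],
  [-0.02,0,0,0,0,0],
  [-0.025,0,0,0,0,0],
  [-0.025,0,0,0,0,0],
  [-0.025,0,0,0,0,0],
  [0,0,0,0,0,0],
])

```text
t: 11.35
ee_pos: [497.5, -7.7, 211.3]
orientation: [2.478, 0.054, -1.885]
ft_force: [-0.2, -0.7, -0.6]
width: 87.7
```

Run:
```python
from ov import *
rows(*tool(SEAT,GRIP,-1,(0,0,55)),5)
overlay('c6.png',SEAT,dict(top=(222,140,60,84),side=(225,155,66,84)))
```

```text
dist 82.0 rot 0.5 t 11.35 w 87.7 F [-0.2 -0.7 -0.6]
[[0.0092,-0.0001,-0.0135,-0.0,-0.1,-0.0],[0.0092,-0.0,-0.0136,-0.0,-0.1,-0.0],[0.0092,-0.0,-0.0136,-0.0,-0.1,-0.0],[0.0092,-0.0,-0.0136,-0.0,-0.1,-0.0],[0.0091,-0.0,-0.0136,-0.0,-0.1,-0.0]]
(504, 756, 3)
```

View pics/c6.png

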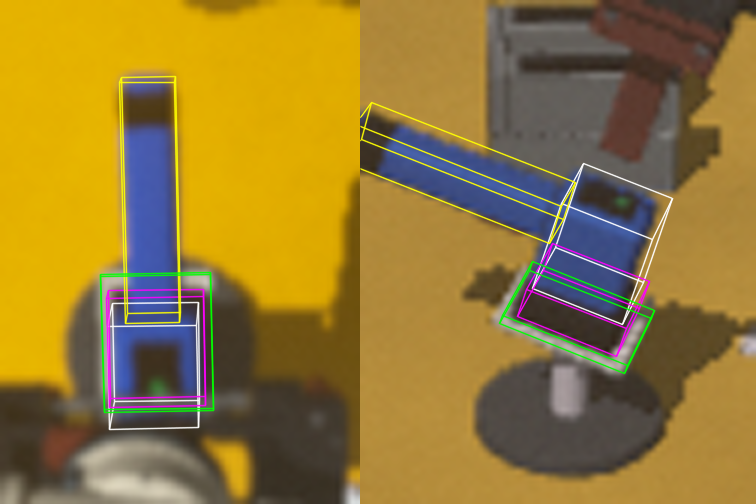

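The scanner stands squarely on the seat after release (5 px lip margin at the near side, outline matching the prediction). Next is the handle grip.

>>> carry_out([
  [0.0092,0,-0.0135,0,-0.1,0],
  [0.0092,0,-0.0136,0,-0.1,0],
  [0.0092,0,-0.0136,0,-0.1,0],
  [0.0092,0,-0.0136,0,-0.1,0],
  [0.005,0,-0.0125,0,0,0],
  [0,0,0,0,0,0],
])

```text
t: 12.2
ee_pos: [577.4, -3.9, 180.4]
orientation: [2.463, 0.054, -1.905]
ft_force: [-0.4, -0.6, 0.4]
width: 87.5
```

Run:
```python
from plan import *
rows(*tool(SEAT,GRIP,-1,(0,0,0)),5)
```

```text
dist 50.1 rot 0.4 t 12.2 w 87.5 F [-0.4 -0.6  0.4]
[[0.01,0.0,0.0002,-0.0,0.1,-0.0],[0.01,0.0,0.0002,-0.0,0.1,-0.0],[0.01,0.0,0.0002,-0.0,0.1,-0.0],[0.01,0.0,0.0002,-0.0,0.1,-0.0],[0.01,0.0,0.0002,-0.0,0.1,-0.0]]
```

>>> carry_out([
  [0.01,0,0.0002,0,0.1,0],
  [0.01,0,0.0002,0,0.1,0],
  [0.01,0,0.0002,0,0.1,0],
  [0.01,0,0.0002,0,0.1,0],
  [0.0065,0,0,0,0,0],
  [0,0,0,0,0,0],
])

```text
t: 12.95
ee_pos: [587.5, -3.5, 131.7]
orientation: [2.468, 0.054, -1.898]
ft_force: [0.4, 0.8, 0.3]
width: 87.8
```

Run:
```python
from plan import *
rows(*tool(SEAT,GRIP,-1,(0,0,0)),1)
```

```text
dist 1.7 rot 0.1 t 12.95 w 87.8 F [0.4 0.8 0.3]
[[0.0003,0.0,-0.0017,-0.0,0.1,-0.0]]
```

>>> carry_out([
  [0,0,0,0,0,0],
  [0,0,0,0,0,0],
  [0,0,0,0,0,0],
  [0,0,0,0,0,0],
  [0,0,0,0,0,0],
  [0,0,0,0,0,0],
  [0,0,0,0,0,0],
], grip=1)

```text
t: 13.82
ee_pos: [588.2, -3.5, 132.9]
orientation: [2.47, 0.054, -1.895]
ft_force: [-0.1, 0.3, 0.0]
width: 27.8
```

Run:
```python
from ov import *
o=ctrl.get_obs(); T=R.from_rotvec(o['orientation']).as_matrix()
print(o['ee_pos'],o['ft_force'],o['width'])
g=o['ee_pos']-T[:,0]*19; print('grasp in scanner (seat est)',SEAT[1].T@(g-SEAT[0]))
rows(*tool(SEAT,GRIP,-1,(0,0,60)),5)
```

```text
[588.16942387  -3.47746721 132.85980237] [-0.09377952  0.29986272  0.03694839] 27.797210579152416
grasp in scanner (seat est) [6.92836601e+01 8.26184088e-03 6.03359020e+01]
dist 58.7 rot 0.0 t 13.825 w 27.8 F [-0.1  0.3  0. ]
[[-0.0117,0.0,-0.0001,-0.0,-0.0,-0.0],[-0.0117,0.0,-0.0001,-0.0,-0.0,-0.0],[-0.0117,0.0,-0.0001,-0.0,-0.0,-0.0],[-0.0117,0.0,-0.0001,-0.0,-0.0,-0.0],[-0.0117,0.0,-0.0001,-0.0,-0.0,-0.0]]
```

The handle is gripped, width 27.8 mm. I lift.

>>> carry_out([
  [-0.005,0,0,0,0,0],
  [-0.01,0,0,0,0,0],
  [-0.012,0,0,0,0,0],
  [-0.012,0,0,0,0,0],
  [-0.012,0,0,0,0,0],
  [-0.012,0,0,0,0,0],
  [0,0,0,0,0,0],
])

```text
t: 14.7
ee_pos: [570.2, -4.2, 198.5]
orientation: [2.47, 0.054, -1.895]
ft_force: [-0.3, 0.1, -2.4]
width: 27.8
```

```bash
sed -i 's/^GRIP=.*//; s/GRIP=np.array(\[70,0,59.\])/GRIP=np.array([69.3,0,60.])/' plan.py
python3 - <<'E'
from ov import *
o=ctrl.get_obs(); print(o['ee_pos'],o['ft_force'],o['moment'],o['width'])
rows(*tool(LAB,GRIP,-1,(0,0,170)),16)
overlay('c7.png',scan_from_tool(GRIP),dict(top=(222,140,60,84),side=(225,155,66,84)))
E
```

```text
[570.18731427  -4.23048969 198.51962205] [-0.27575155  0.12727668 -2.39704773] [-0.04579396  0.15741793  0.02437498] 27.849604076869056
dist 361.0 rot 10.5 t 14.7 w 27.8 F [-0.3  0.1 -2.4]
[[-0.0082,-0.0207,0.0036,-0.4,0.5,-0.1],[-0.0082,-0.0207,0.0034,-0.4,0.5,-0.1],[-0.0082,-0.0208,0.0032,-0.4,0.5,-0.1],[-0.0082,-0.0208,0.0029,-0.4,0.5,-0.1],[-0.0081,-0.0209,0.0027,-0.4,0.5,-0.1],[-0.0081,-0.0209,0.0025,-0.4,0.5,-0.1],[-0.0081,-0.0209,0.0023,-0.4,0.5,-0.1],[-0.0081,-0.021,0.0021,-0.4,0.5,-0.1],[-0.008,-0.021,0.0019,-0.4,0.5,-0.1],[-0.008,-0.021,0.0016,-0.4,0.5,-0.1],[-0.0079,-0.0211,0.0014,-0.4,0.5,-0.1],[-0.0079,-0.0211,0.0012,-0.4,0.5,-0.1],[-0.0079,-0.0211,0.001,-0.4,0.5,-0.1],[-0.0078,-0.0212,0.0008,-0.4,0.5,-0.1],[-0.0078,-0.0212,0.0005,-0.4,0.5,-0.1],[-0.0077,-0.0212,0.0003,-0.4,0.5,-0.1]]
(504, 756, 3)
```

View pics/c7.png

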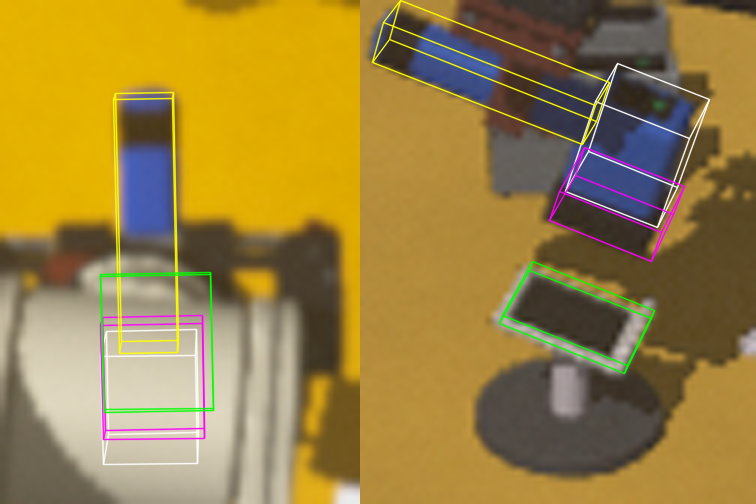

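The scanner is held without visible slip: the outline matches the prediction in both views. I carry it over to the label.

>>> carry_out([
  [-0.0082,-0.0207,0.0036,-0.4,0.5,-0.1],
  [-0.0082,-0.0207,0.0034,-0.4,0.5,-0.1],
  [-0.0082,-0.0208,0.0032,-0.4,0.5,-0.1],
  [-0.0082,-0.0208,0.0029,-0.4,0.5,-0.1],
  [-0.0081,-0.0209,0.0027,-0.4,0.5,-0.1],
  [-0.0081,-0.0209,0.0025,-0.4,0.5,-0.1],
  [-0.0081,-0.0209,0.0023,-0.4,0.5,-0.1],
  [-0.0081,-0.021,0.0021,-0.4,0.5,-0.1],
])

```text
t: 15.8
ee_pos: [514.3, 162.6, 248.7]
orientation: [2.496, 0.122, -1.8]
ft_force: [0.1, 0.1, -2.3]
width: 27.8
```

>>> carry_out([
  [-0.008,-0.021,0.0019,-0.4,0.5,-0.1],
  [-0.008,-0.021,0.0016,-0.4,0.5,-0.1],
  [-0.0079,-0.0211,0.0014,-0.4,0.5,-0.1],
  [-0.0079,-0.0211,0.0012,-0.4,0.5,-0.1],
  [-0.0079,-0.0211,0.001,-0.4,0.5,-0.1],
  [-0.004,-0.015,0.0008,-0.4,0.5,-0.1],
  [0,0,0,0,0,0],
])

```text
t: 16.68
ee_pos: [474.4, 284.0, 283.0]
orientation: [2.51, 0.176, -1.723]
ft_force: [-0.9, 0.0, -2.1]
width: 27.8
```

Run:
```python
from ov import *
o=ctrl.get_obs(); print(o['ee_pos'],o['qpos'],o['width'])
rows(*tool(LAB,GRIP,-1,(0,0,90)),7)
```

```text
[474.36021497 284.01037375 282.9826568 ] [ 0.61320668  0.11500234  1.95393647 -0.24876071  0.76190513  2.1886642 ] 27.792145781203534
dist 67.1 rot 2.3 t 16.675 w 27.8 F [-0.9  0.  -2.1]
[[0.0075,-0.0058,-0.0014,-0.1,0.3,-0.1],[0.0075,-0.0058,-0.0014,-0.1,0.3,-0.1],[0.0076,-0.0057,-0.0014,-0.1,0.3,-0.1],[0.0076,-0.0057,-0.0014,-0.1,0.3,-0.1],[0.0076,-0.0057,-0.0013,-0.1,0.3,-0.1],[0.0076,-0.0057,-0.0013,-0.1,0.3,-0.1],[0.0076,-0.0057,-0.0013,-0.1,0.3,-0.1]]
```

>>> carry_out([
  [0.0075,-0.0058,-0.0014,-0.1,0.3,-0.1],
  [0.0075,-0.0058,-0.0014,-0.1,0.3,-0.1],
  [0.0076,-0.0057,-0.0014,-0.1,0.3,-0.1],
  [0.0076,-0.0057,-0.0014,-0.1,0.3,-0.1],
  [0.0076,-0.0057,-0.0013,-0.1,0.3,-0.1],
  [0.0076,-0.0057,-0.0013,-0.1,0.3,-0.1],
  [0.003,-0.003,-0.001,-0.1,0.3,-0.1],
  [0,0,0,0,0,0],
])

```text
t: 17.68
ee_pos: [496.4, 325.6, 235.7]
orientation: [2.537, 0.202, -1.677]
ft_force: [0.3, -0.7, -1.3]
width: 28.0
```

Run:
```python
from ov import *
rows(*tool(LAB,GRIP,-1,(0,0,90)),2)
sc=scan_from_tool(GRIP); print('window in label frame',LAB[1].T@(sc[0]-LAB[0]),'tilt err',np.degrees(np.arccos(sc[1][:,2]@LAB[1][:,2])))
out=[]
for n,(x,y,w,h) in dict(top=(105,140,70,100),side=(180,190,90,100)).items():
    d=shot(n);S=5;v=cv2.resize(d['pixels'][y:y+h,x:x+w],None,fx=S,fy=S,interpolation=cv2.INTER_CUBIC)
    box(v,d,sc,(-27,-23,20),(27,23,80),(255,255,255),x,y,S); box(v,d,sc,(-30,-26,0),(30,26,20),(255,0,255),x,y,S)
    box(v,d,sc,(27,-14,46),(151,14,72),(0,255,255),x,y,S); box(v,d,LAB,(-24,-36,0),(24,36,0),(0,255,0),x,y,S)
    box(v,d,sc,(0,0,-90),(0,0,0),(0,255,0),x,y,S); out.append(v)
cv2.imwrite('pics/c8.png',np.hstack(out))
```

```text
dist 2.5 rot 0.4 t 17.675 w 28.0 F [ 0.3 -0.7 -1.3]
[[-0.0005,-0.0011,-0.0004,-0.0,-0.1,-0.2],[-0.0005,-0.0011,-0.0004,-0.0,-0.1,-0.2]]
window in label frame [-0.75019384 -2.30881533 88.77894926] tilt err 0.3574394513545815
```

View pics/c8.png

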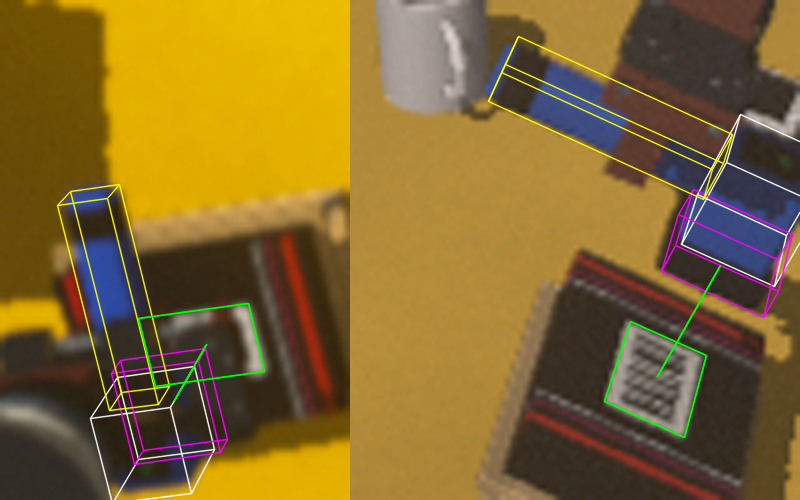

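The picture shows the window axis (green) ending on the label centre in the side view. The label outline fits and the held scanner matches the prediction. I trim 2 mm, then hold still for about 2 s.

>>> carry_out([
  [-0.0004,-0.0011,-0.0004,0,-0.1,-0.2],
  [-0.0004,-0.001,-0.0004,0,-0.1,-0.2],
  [0,0,0,0,0,0],
  [0,0,0,0,0,0],
  [0,0,0,0,0,0],
  [0,0,0,0,0,0],
  [0,0,0,0,0,0],
  [0,0,0,0,0,0],
])

```text
t: 18.77
ee_pos: [496.7, 327.5, 238.2]
orientation: [2.538, 0.211, -1.683]
ft_force: [1.1, -0.3, -2.7]
width: 27.8
```

>>> carry_out([
  [0,0,0,0,0,0],
  [0,0,0,0,0,0],
  [0,0,0,0,0,0],
  [0,0,0,0,0,0],
  [0,0,0,0,0,0],
  [0,0,0,0,0,0],
  [0,0,0,0,0,0],
  [0,0,0,0,0,0],
])

```text
t: 19.77
ee_pos: [496.7, 327.5, 238.2]
orientation: [2.538, 0.211, -1.683]
ft_force: [0.8, 0.5, -1.9]
width: 27.9
```

>>> carry_out([
  [0,0,0,0,0,0],
  [0,0,0,0,0,0],
  [0,0,0,0,0,0],
  [0,0,0,0,0,0],
  [0,0,0,0,0,0],
])

```text
t: 20.4
ee_pos: [496.8, 327.5, 238.2]
orientation: [2.538, 0.211, -1.683]
ft_force: [-0.7, -0.1, -2.4]
width: 27.7
```

Run:
```python
from ov import *
sc=scan_from_tool(GRIP); print('window in label frame',LAB[1].T@(sc[0]-LAB[0]),'tilt err',np.degrees(np.arccos(sc[1][:,2]@LAB[1][:,2])))
print(ctrl.get_obs()['qvel'].round(4))
a=tool(LAB,GRIP,-1,(0,0,150)); rows(*a,5)
b=tool(SEAT,GRIP,-1,(0,0,60)); rows(*b,16,frm=a)
```

```text
window in label frame [ 6.93259210e-01 -3.16681542e-02  9.09305480e+01] tilt err 0.12235364528479394
[-0.0003  0.0001  0.0002 -0.0007 -0.0007  0.0001]
dist 59.1 rot 0.2 t 20.4 w 27.7 F [-0.7 -0.1 -2.4]
[[-0.0118,-0.0001,0.0001,-0.0,0.0,0.0],[-0.0118,-0.0001,0.0001,-0.0,0.0,0.0],[-0.0118,-0.0001,0.0001,-0.0,0.0,0.0],[-0.0118,-0.0001,0.0001,-0.0,0.0,0.0],[-0.0118,-0.0001,0.0001,-0.0,0.0,0.0]]
dist 357.6 rot 10.5 t 20.4 w 27.7 F [-0.7 -0.1 -2.4]
[[0.0069,0.0212,-0.0001,0.4,-0.5,0.1],[0.007,0.0212,-0.0003,0.4,-0.5,0.1],[0.007,0.0212,-0.0005,0.4,-0.5,0.1],[0.0071,0.0212,-0.0007,0.4,-0.5,0.1],[0.0071,0.0212,-0.0009,0.4,-0.5,0.1],[0.0072,0.0211,-0.0011,0.4,-0.5,0.1],[0.0072,0.0211,-0.0013,0.4,-0.5,0.1],[0.0072,0.0211,-0.0015,0.4,-0.5,0.1],[0.0073,0.0211,-0.0018,0.4,-0.5,0.1],[0.0073,0.021,-0.002,0.4,-0.5,0.1],[0.0074,0.021,-0.0022,0.4,-0.5,0.1],[0.0074,0.021,-0.0024,0.4,-0.5,0.1],[0.0074,0.0209,-0.0026,0.4,-0.5,0.1],[0.0074,0.0209,-0.0028,0.4,-0.5,0.1],[0.0075,0.0208,-0.003,0.4,-0.5,0.1],[0.0075,0.0208,-0.0032,0.4,-0.5,0.1]]
```

Held still for over 1.5 s at 91 mm, under 1 mm off centre and 0.1° off square. Now back to the stand.

>>> carry_out([
  [-0.0118,0,0,0,0,0],
  [-0.0118,0,0,0,0,0],
  [-0.0118,0,0,0,0,0],
  [-0.0118,0,0,0,0,0],
  [-0.0118,0,0,0,0,0],
  [0.0069,0.0212,-0.0001,0.4,-0.5,0.1],
  [0.007,0.0212,-0.0003,0.4,-0.5,0.1],
  [0.007,0.0212,-0.0005,0.4,-0.5,0.1],
])

```text
t: 21.4
ee_pos: [491.3, 262.7, 280.8]
orientation: [2.532, 0.193, -1.72]
ft_force: [-0.1, 0.1, -2.6]
width: 27.8
```

>>> carry_out([
  [0.0071,0.0212,-0.0007,0.4,-0.5,0.1],
  [0.0071,0.0212,-0.0009,0.4,-0.5,0.1],
  [0.0072,0.0211,-0.0011,0.4,-0.5,0.1],
  [0.0072,0.0211,-0.0013,0.4,-0.5,0.1],
  [0.0072,0.0211,-0.0015,0.4,-0.5,0.1],
  [0.0073,0.0211,-0.0018,0.4,-0.5,0.1],
  [0.0073,0.021,-0.002,0.4,-0.5,0.1],
  [0.006,0.016,-0.002,0.4,-0.5,0.1],
])

```text
t: 22.4
ee_pos: [541.9, 99.6, 233.5]
orientation: [2.502, 0.125, -1.828]
ft_force: [-0.7, 0.2, -2.0]
width: 27.8
```

Run:
```python
from plan import *
rows(*tool(SEAT,GRIP,-1,(0,0,40)),6)
```

```text
dist 126.1 rot 3.8 t 22.4 w 27.8 F [-0.7  0.2 -2. ]
[[0.011,0.0179,-0.0012,0.4,-0.5,0.3],[0.0111,0.0178,-0.0014,0.4,-0.5,0.3],[0.0111,0.0178,-0.0016,0.4,-0.5,0.3],[0.0112,0.0177,-0.0018,0.4,-0.5,0.3],[0.0113,0.0176,-0.002,0.4,-0.5,0.3],[0.0113,0.0176,-0.0022,0.4,-0.5,0.3]]
```

>>> carry_out([
  [0.0105,0.0179,-0.0012,0.4,-0.5,0.3],
  [0.0105,0.0178,-0.0014,0.4,-0.5,0.3],
  [0.0105,0.0178,-0.0016,0.4,-0.5,0.3],
  [0.0105,0.0177,-0.0018,0.4,-0.5,0.3],
  [0.009,0.0165,-0.002,0.4,-0.5,0.3],
  [0.005,0.008,-0.001,0.2,-0.4,0.2],
  [0,0,0,0,0,0],
])

```text
t: 23.28
ee_pos: [575.6, 0.3, 180.1]
orientation: [2.466, 0.047, -1.901]
ft_force: [0.2, -0.4, -1.7]
width: 27.9
```

Run:
```python
from plan import *
rows(*tool(SEAT,GRIP,-1,(0,0,40)),1)
rows(*tool(SEAT,GRIP,-1,(0,0,8)),4)
```

```text
dist 10.2 rot 0.4 t 23.275 w 27.9 F [ 0.2 -0.4 -1.7]
[[0.0092,0.0043,0.0002,-0.2,0.3,-0.3]]
dist 41.4 rot 0.4 t 23.275 w 27.9 F [ 0.2 -0.4 -1.7]
[[0.0103,0.001,0.0,-0.1,0.1,-0.1],[0.0103,0.0011,0.0,-0.1,0.1,-0.1],[0.0103,0.0011,0.0,-0.1,0.1,-0.1],[0.0103,0.0011,0.0001,-0.1,0.1,-0.1]]
```

>>> carry_out([
  [0.0095,0.0025,0,-0.1,0.2,-0.2],
  [0.0095,0.0012,0,-0.1,0.1,-0.1],
  [0.0095,0.0005,0,0,0,0],
  [0.0085,0,0,0,0,0],
  [0,0,0,0,0,0],
])

```text
t: 23.9
ee_pos: [585.6, -2.4, 141.8]
orientation: [2.471, 0.059, -1.895]
ft_force: [-0.1, 0.3, -2.9]
width: 28.4
```

Run:
```python
from plan import *
rows(*tool(SEAT,GRIP,-1,(0,0,2)),2)
```

```text
dist 7.7 rot 0.1 t 23.9 w 28.4 F [-0.1  0.3 -2.9]
[[0.0038,0.0006,-0.0,0.0,-0.0,0.1],[0.0038,0.0006,-0.0,0.0,-0.0,0.1]]
```

>>> carry_out([
  [0.0035,0.0006,0,0,0,0],
  [0.0035,0.0005,0,0,0,0],
  [0,0,0,0,0,0],
])

```text
t: 24.28
ee_pos: [587.9, -3.4, 135.0]
orientation: [2.471, 0.06, -1.894]
ft_force: [-0.1, -0.1, -3.1]
width: 27.9
```

>>> carry_out([
  [0.001,0,0,0,0,0],
  [0,0,0,0,0,0],
])

```text
t: 24.52
ee_pos: [588.4, -3.4, 134.3]
orientation: [2.472, 0.06, -1.893]
ft_force: [-1.0, -0.3, -2.0]
width: 27.6
```

>>> carry_out([
  [0.0008,0,0,0,0,0],
  [0,0,0,0,0,0],
])

```text
t: 24.78
ee_pos: [588.7, -3.4, 133.7]
orientation: [2.472, 0.06, -1.892]
ft_force: [-0.5, 0.4, -2.0]
width: 27.8
```

Run:
```python
from plan import *
print(ctrl.get_obs()['moment'])
rows(*tool(SEAT,GRIP,-1,(0,0,0)),1)
```

```text
[-0.01758784  0.1326026  -0.00334118]
dist 1.2 rot 0.2 t 24.775 w 27.8 F [-0.5  0.4 -2. ]
[[0.001,0.0001,0.0007,0.1,-0.1,0.1]]
```

>>> carry_out([
  [0.0008,0,0.0004,0,0,0],
  [0,0,0,0,0,0],
])

```text
t: 25.02
ee_pos: [588.8, -3.4, 133.3]
orientation: [2.473, 0.059, -1.891]
ft_force: [-1.0, -0.1, -1.1]
width: 27.7
```

>>> carry_out([
  [0.0008,0,0.0003,0,0,0],
  [0,0,0,0,0,0],
])

```text
t: 25.28
ee_pos: [588.9, -3.4, 133.2]
orientation: [2.473, 0.06, -1.891]
ft_force: [-1.1, -1.1, -0.8]
width: 28.1
```

>>> carry_out([
  [0.0008,0,0,0,0,0],
  [0,0,0,0,0,0],
])

```text
t: 25.52
ee_pos: [589.2, -3.4, 133.0]
orientation: [2.474, 0.06, -1.89]
ft_force: [-1.6, -0.5, 1.3]
width: 27.8
```

Run:
```python
from ov import *
print(ctrl.get_obs()['moment'])
rows(*tool(SEAT,GRIP,-1,(0,0,0)),1)
overlay('c9.png',scan_from_tool(GRIP),dict(top=(222,140,60,84),side=(225,155,66,84)))
```

```text
[-0.17835002  0.46800729 -0.05861544]
dist 1.1 rot 0.3 t 25.525 w 27.8 F [-1.6 -0.5  1.3]
[[0.0002,0.0001,0.0011,0.1,-0.2,0.1]]
(504, 756, 3)
```

Contact: Fz has risen from −2 to +1.3 N. I release and retreat along the tool axis.

>>> carry_out([
  [0,0,0,0,0,0],
  [0,0,0,0,0,0],
  [0,0,0,0,0,0],
  [0,0,0,0,0,0],
  [0,0,0,0,0,0],
], grip=0)

```text
t: 26.25
ee_pos: [590.2, -3.4, 132.8]
orientation: [2.475, 0.059, -1.888]
ft_force: [0.7, 0.7, -0.1]
width: 74.6
```

>>> carry_out([
  [-0.01,0,0,0,0,0],
  [-0.02,0,0,0,0,0],
  [-0.025,0,0,0,0,0],
  [-0.03,0,0,0,0,0],
  [-0.03,0,0,0,0,0],
  [-0.03,0,0,0,0,0],
  [0,0,0,0,0,0],
  [0,0,0,0,0,0],
])

```text
t: 27.25
ee_pos: [549.6, -5.4, 279.9]
orientation: [2.477, 0.059, -1.886]
ft_force: [-0.5, -0.7, 0.6]
width: 87.7
```

Run:
```python
from ov import *
o=ctrl.get_obs();print(o['ft_force'],o['qvel'].round(3))
overlay('c10.png',SEAT,dict(top=(222,140,60,84),side=(225,155,66,84)))
```

```text
[-0.49582709 -0.732571    0.58475914] [-0.    -0.013 -0.005  0.     0.002 -0.001]
(504, 756, 3)
```

View pics/c10.png

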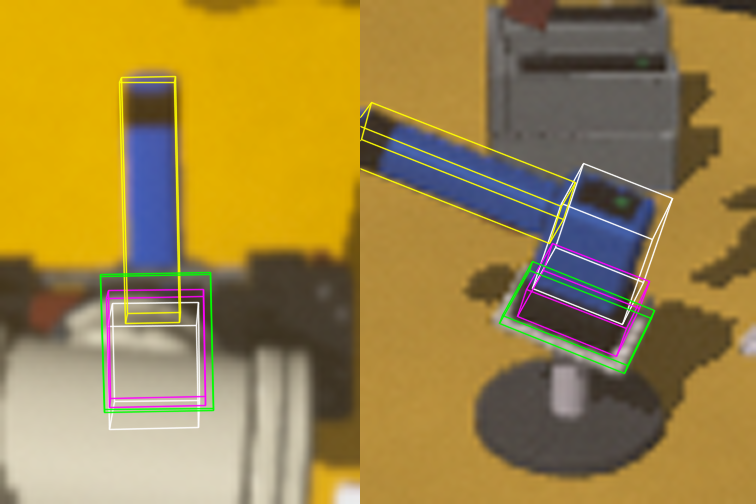

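The scanner stands on the seat as in the first placing, and the handle has moved by less than 1 px. The gripper is well clear, so I hand in.

```bash
python3 -c "
from workcell import ctrl
print(ctrl.close_job())"
```

```text
the job is handed in; nothing more can be done
None
```

The job is done and handed in at about 27 s of the 58 s allowed; the hand-in gave no verdict.

- **First placing:** I lifted the scanner from the dock by its head (grip width 46 mm) and set it on the sloped stand with the handle over the high side. Then I let go.
- **Scan:** I took it up by the handle (grip width 28 mm, fingers clear of the head) and held it over the label for about 1.7 s. By the arm's reading it was 91 mm away, 0.7 mm off the label's centre and 0.1° off square. That rests on a label position measured from the cameras, good to about 2–3 mm.
- **Second placing:** I set it back on the stand the same way, let go and backed off about 150 mm.

**Last checks:** The final side view shows the nose flat on the seat, inside the lip. In the top view the handle lies about 2 mm further sideways than after the first placing, roughly 1° of turn. The gripper was open and the wrist force was near zero. I planned no path near the gift box, tape roll, phone or mug. I did not check in a last picture that they had stayed put.

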